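# Wind the film camera and hold the cup lid up for the photo

### The job

Get the listing photo ready: first swing the film camera's sprung advance lever all the way to its stop and let go, so that it springs back by itself. Then pick up the stainless cup lid with the metal die lying in its top, keep it level all the way so that the die stays in, and hold it steady straight in front of the camera's lens, its middle at lens height and about 20 cm from the front of the lens; finish while still holding it there in the air. Leave the other things on the desk where they are.

Things in the scene. Friction and masses are not known exactly. Their poses are not given: they have to be found in the camera images.
- camera: Black and silver film camera fixed on a desk stand (foot 110 mm across). Origin on the desk under its middle, z up. The lens looks along its own -y, the back is at +y. Housing 132 mm along x, y -19 to 19 mm, z 84 to 161 mm; flat top but for a shoe 5 mm high in the middle and a knob 7 mm high at x 48 mm. Lens barrel 60 mm across, out to y -65 mm. Does not move; its place and yaw vary between runs.
- lens (a point): Centre of the front of the camera's lens, at (0, -65, 120) mm in the camera's frame, so 120 mm above the desk; same axes as the camera: the lens looks along -y.
- pivot (a point): On the vertical axis of the advance lever, on the camera's top, at (-40, 0, 162) mm in the camera's frame. The lever's hub here is 24 mm across and its arm a flat bar 10 mm wide; both end below 169 mm above the desk.
- paddle (a point): Middle of the top of the lever's upright black thumb paddle, 45 mm from the lever's axis. Paddle: 8 mm thick along its path, 16 mm along the arm, from 163 to 193 mm above the desk; at rest at (-40, 45) mm in the camera's frame, just behind the camera's back. Fingertips lower than 170 mm would hit the camera's top during the swing.
- wind (a joint): Angle of the advance lever (rad): 0 at rest, arm along the camera's +y; grows anticlockwise seen from above (paddle goes to the camera's -x, then -y) to a hard stop at 1.15. A spring returns it to 0 when let go; pushing at the paddle takes about 0.7 N at first, 2.8 N at the stop. Push on the paddle's side that faces the camera's +x at rest.
- lid: Round stainless cup lid standing upright on the desk, 60 mm across, straight-sided, 36 mm high, with a dark seal band round its foot; its top has a recess 53 mm across and 6 mm deep (floor at 30 mm) with a small dark drinking slot. Mass about 0.1 to 0.2 kg. Origin at the centre of its underside, z up.
- lid_mid (a point): Middle of the cup lid: on its axis, 18 mm above its underside.
- die: Brass-coloured metal die, a 16 mm cube of about 30 g, lying loose near the middle of the lid's recess; its top is 46 mm above the desk at the start. Origin at the centre of its underside.
- dish: Bystander: low clear glass dish with flaring wall, 84 mm across the rim, 28 mm high. Origin at the centre of its underside.
- case: Bystander: closed flip-top plastic case, 80 x 52 x 25 mm (x, y, z). Origin at the centre of its underside.
- mouse: Bystander: pink plastic computer mouse, 110 x 60 x 36 mm (x, y, z). Origin at the centre of its underside.

How it is judged:
By the outcome, as a careful person would: the job done as asked, in the order asked, and still so for the second after the job is handed in, while the arm keeps its last pose, push and grip.
It also fails if it takes over 64 s, if anything falls off the work surface, if the arm or the gripper's body presses on something with over 40 N, if the wrist force passes 120 N, or if a joint passes its speed limit or range.

### The arm

A 6-joint arm with a two-finger parallel gripper is mounted at the origin on the work surface. World frame = base frame: x ahead of the robot, y to its left, z up, the work surface at z = 0. Lengths are in m, angles in degrees, forces in N, time in s.
With the tool pointing down it reaches from about 0.375 to 0.9 m from the base axis. Payload 3.1 kg.
Tool frame: the origin (TCP) lies between the finger pads; the fingertips stand 22 mm ahead of it and the grasp point (between the pads) lies 3 mm ahead of it; y points along the fingers, x is the direction in which the jaws open and shut, and the axes are right-handed (so a half turn about y gives the same grasp; the last joint's range is limited). The gripper opens to 87 mm and grips with 3 to 60 N. Pads are 19 mm wide; open, the fingers measure 117 mm over their backs; the gripper's body (75 mm by 190 mm) begins 51 mm behind the grasp point.
Start: joints at [64.315, 30.224, 82.088, -0, 67.689, -10.227], TCP at [0.167, 0.602, 0.245] pointing down, gripper open.
Joint ranges: [-176.69, 176.69], [-43.24, 126.21], [12.49, 139.97], [-82, 262], [0, 151.66], [-163.58, 163.58]. Speed limits (degrees/s): [159.86, 159.86, 180, 180, 180, 180].

### API

Orientations are given as a 3x3 rotation matrix whose columns are the frame's x, y, z axes.
In Python, from rig import bot, imaging, workorder gives the robot as it stands. The module is installed in compiled form; this text tells all that it offers.
- The arm moves only by the tool drive_tool, never from a script. Its argument "commands" is a list of rows, each an object of numbers: "dx", "dy", "dz": the shift along the tool's x, y, z normalised to -1 to 1, where 1 is 4 cm; "wx", "wy", "wz": the turn, a rotation vector about the tool's x, y, z normalised to -1 to 1, where 1 is pi/2 rad; "grip": the finger opening in mm, from 0 to 87. In form: [{"dx": .., "dy": .., "dz": .., "wx": .., "wy": .., "wz": .., "grip": ..}, ...]. A call has 1 to 8 rows; each row shifts and turns the commanded pose from where the row before left it, along the tool's axes as they then stand; what a row does not reach is not made up. A row lasts 1/8 s, in which the tool goes at most 62.5 mm and 10.7 degrees, less where a joint would pass 70% of its speed; a pose out of reach is approached as far as the arm can. A call with a number of a shift or a turn outside -1 to 1 is refused whole. A call with a gripper value outside its range is refused whole. The fingers move at their own pace and stop on an object; the grip force is fixed at half the most. Time passes only in rows, so rows that do not move let the fingers close. It gives the time, the measured TCP pose, the force and the opening at its end, in the units of the state.
- bot.read_state(): the state, without advancing time (a new reading comes with each control period).
- imaging.capture(name): name is "side" or "top" or "wrist"; returns (picture, depth): 400x640x3 uint8, red, green, blue; 400x640 float32, m along the optical axis (not along the pixel's ray), 0 where there is no reading.
- imaging.get_calibration(name): a dict with "mtx" (3x3 intrinsics, pixels), "dist" ([k1, k2, p1, p2, k3] as OpenCV has them; the pictures are not rectified), "world_to_cam" (4x4, takes a point from world to camera coordinates). Camera axes: x right, y down, z forward; pixel columns grow to the right and rows downward; lengths in m; the calibration is good to about 2 mm. A picture is of the moment at which its call begins: read the wrist's pose just before it. get_calibration takes no time and is no camera call; for the wrist camera it gives the pose at the moment of the call.
- workorder.hand_in(): hands the job in, once; it reports no verdict.
The state is a dict: "time_s": time; "joint_positions": joint angles; "qvel": joint speeds; "tau": joint torques, N m; "position": TCP position; "tcp_rot": TCP orientation; "force": force on the tool from outside, world axes, zero at the start; "moment": the same for the moment, N m; "opening": opening from 0.0 (shut) to 1.0 (fully open).
Only numpy, scipy, OpenCV 4.12 (cv2) and the standard library are available. Lean on these libraries where they do the work, as an engineer would, in place of code of your own. Each camera call takes 0.05 s, during which the arm holds its last target. There are 200 camera calls.

## Working session

There is one attempt and no reset: what is moved stays moved. The work goes in short steps, Python scripts to look and compute and a tool call to move; the robot and the scene stay as the last step left them, time stands still between calls to the robot, and variables do not carry over. Pictures are saved under pics/ and viewed, on a budget of 10 in all, crops included, one or two more only if the job needs it, and the job is handed in when it is done.

Besides the shell and the picture viewer there is one more tool, called after "Request:" as name([rows], argument=value, ...), one row to a line, values as JSON. drive_tool: Moves the arm, as the interface text tells. Its arguments: {"type":"object","properties":{"commands":{"type":"array"}},"required":["commands"]}

```bash
mkdir -p pics; python3 - <<'E'
from rig import bot, imaging
import cv2,numpy as np
s=bot.read_state();print(s)
for n in("top","side"):
    p,d=imaging.capture(n);c=imaging.get_calibration(n)
    cv2.imwrite(f"pics/{n}0.png",p[...,::-1]);np.savez(f"{n}0.npz",p=p,d=d,**c)
    print(n,c)
E
```

```text
{'time_s': 0.0, 'joint_positions': array([ 6.43154349e+01,  3.02789464e+01,  8.21568486e+01, -8.00194202e-04,
        6.76882576e+01, -1.02274324e+01]), 'qvel': array([-0.01794214, -0.06394821,  0.02380157, -0.02144502, -0.08524481,
        0.08504548]), 'tau': array([-2.81178473e-04, -4.40039885e+01, -1.76592278e+01,  6.31993543e-02,
        5.81317884e-02, -1.44913092e-04]), 'position': array([0.1662476 , 0.60177161, 0.24356922]), 'tcp_rot': array([[ 2.66511225e-01, -9.26756678e-04, -9.63831369e-01],
       [ 9.63829454e-01, -1.95679706e-03,  2.66512577e-01],
       [-2.13301470e-03, -9.99997656e-01,  3.71727002e-04]]), 'force': array([-0.88726471,  0.06145744, -1.74086342]), 'moment': array([-0.01126028, -0.05444479, -0.02277335]), 'opening': 0.9984285338637068}
top {'mtx': array([[496.95786011,   0.        , 312.68409356],
       [  0.        , 496.95786011, 204.26901903],
       [  0.        ,   0.        ,   1.        ]]), 'dist': array([-0.0466029,  0.       ,  0.       ,  0.       ,  0.       ]), 'world_to_cam': array([[-0.00386716, -0.99971656, -0.02349127,  0.07478966],
       [-0.99511248,  0.0061652 , -0.09855529,  0.5712593 ],
       [ 0.09867219,  0.02299533, -0.99485427,  1.13064173],
       [ 0.        ,  0.        ,  0.        ,  1.        ]])}
side {'mtx': array([[362.96834275,   0.        , 316.38708083],
       [  0.        , 362.96834275, 195.20834977],
       [  0.        ,   0.        ,   1.        ]]), 'dist': array([-0.01287044,  0.        ,  0.        ,  0.        ,  0.        ]), 'world_to_cam': array([[-0.84565468, -0.53345703,  0.01708092,  0.50770103],
       [-0.41790537,  0.64189274, -0.64290653,  0.30090354],
       [ 0.33199889, -0.55081512, -0.76575416,  0.89486336],
       [ 0.        ,  0.        ,  0.        ,  1.        ]])}
```

View pics/top0.png

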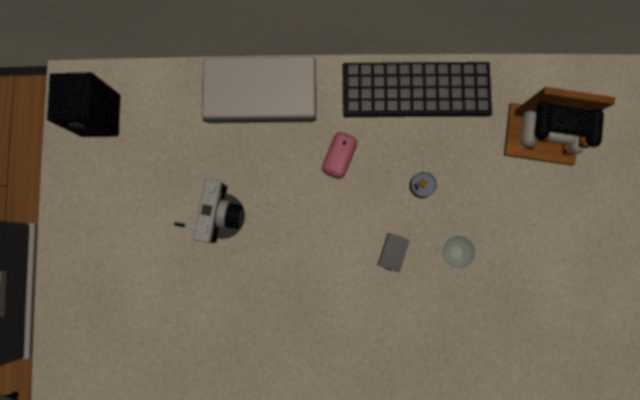

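View pics/side0.png

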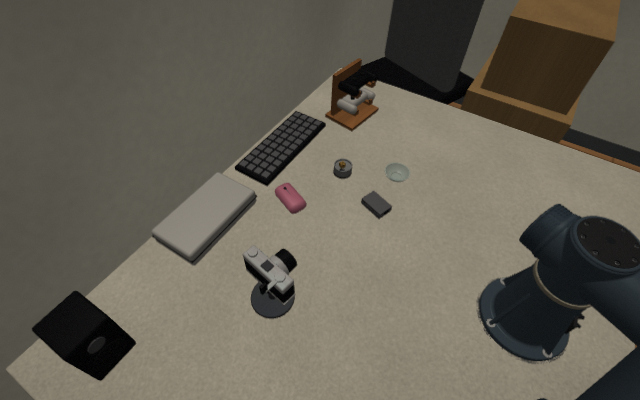

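```bash
cat > h.py <<'E'
import numpy as np,cv2
def pix2w(c,uv,z=None,d=None):
    uv=np.array(uv,float).reshape(-1,1,2)
    n=cv2.undistortPoints(uv,c["mtx"],c["dist"])[:,0]
    T=np.linalg.inv(c["world_to_cam"]);r=np.c_[n,np.ones(len(n))]
    if d is not None: return (r*np.reshape(d,(-1,1)))@T[:3,:3].T+T[:3,3]
    w=r@T[:3,:3].T; return T[:3,3]+w*((z-T[2,3])/w[:,2])[:,None]
def cloud(c,d):
    v,u=np.nonzero(d>0); return np.c_[u,v],pix2w(c,np.c_[u,v],d=d[v,u])
E
python3 - <<'E'
from h import *
c=np.load("top0.npz");uv,P=cloud(c,c["d"])
def reg(n,b,z0,z1):
    m=(uv[:,0]>b[0])&(uv[:,0]<b[2])&(uv[:,1]>b[1])&(uv[:,1]<b[3])&(P[:,2]>z0)&(P[:,2]<z1)
    q=P[m];
    if len(q)<3: print(n,len(q));return
    (cx,s,a)=cv2.minAreaRect(q[:,:2].astype(np.float32)*1000)
    print(n,len(q),"mean",q.mean(0).round(4),"rect",np.round(cx,1),np.round(s,1),round(a,1))
reg("cam top",(185,165,260,255),.15,.165)
reg("paddle",(165,215,193,235),.15,.21)
reg("lens",(215,190,260,245),.09,.148)
reg("lid",(400,160,450,210),.02,.04)
reg("die",(400,160,450,210),.041,.06)
reg("dish",(435,225,485,280),.015,.04)
reg("case",(370,225,415,280),.015,.04)
reg("mouse",(315,120,365,190),.01,.05)
reg("table",(300,280,500,380),-.02,.02)
p=c["p"][...,::-1]
a=cv2.resize(p[165:260,160:265],None,fx=5,fy=5,interpolation=2);b=cv2.resize(p[160:215,395:455],None,fx=5,fy=5,interpolation=2)
o=np.zeros((475,800,3),np.uint8);o[:,:525]=a;o[:275,525:800]=b[:,:275]
cv2.imwrite("pics/z.png",cv2.convertScaleAbs(o,alpha=1.8))
E
```

```text
cam top 933 mean [0.5471 0.2891 0.1594] rect [547.1 288.5] [ 61.7 132.3] 69.5
paddle 86 mean [0.5152 0.3327 0.1761] rect [515.4 332.8] [31.8  9.7] 78.6
lens 705 mean [0.5412 0.2498 0.1352] rect [537.  250.3] [ 49.  109.3] 79.7
lid 486 mean [ 0.6167 -0.1871  0.0297] rect [ 617.3 -186.7] [57.5 58.5] 44.8
die 44 mean [ 0.6186 -0.1833  0.0445] rect [ 618.1 -183.1] [16.  15.8] 56.9
dish 438 mean [ 0.4588 -0.2681  0.0223] rect [ 459.2 -264.1] [79.3 79.9] 45.6
case 796 mean [ 0.4583 -0.1145  0.0232] rect [ 457.9 -114.7] [52.6 83.2] 71.2
mouse 1103 mean [0.6871 0.0096 0.0312] rect [689.6   9.2] [ 60.  110.2] 67.4
table 19632 mean [ 0.2781 -0.1305 -0.0014] rect [ 277.9 -132.1] [467.5 228.2] 89.7
```

View pics/z.png

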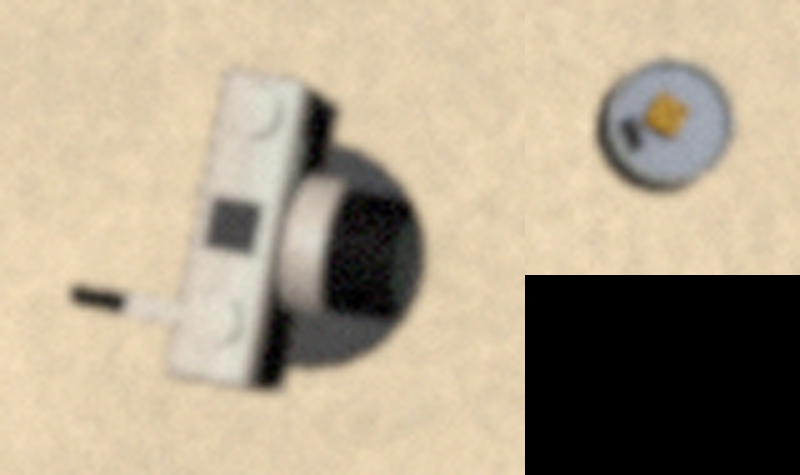

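```bash
python3 - <<'E'
from h import *
c=np.load("top0.npz")
A=lambda x,y:(x/5+160-.4,y/5+165-.4)
B=lambda x,y:((x-525)/5+395-.4,y/5+160-.4)
for n,p,z in (("shoe",A(233,226),.166),("hub",A(215,322),.169),("knob",A(260,112),.168),("paddle",A(97,298),.193),("lid",B(669,121),.036),("die",B(666,116),.046)):
    print(n,pix2w(c,[p],z).round(4))
uv,P=cloud(c,c["d"])
# housing top rect w/o lever
m=(uv[:,0]>190)&(uv[:,0]<225)&(uv[:,1]<250)&(uv[:,1]>165)&(P[:,2]>.155)&(P[:,2]<.175)
q=P[m][:,:2]*1000
r=cv2.minAreaRect(q.astype(np.float32));print(r)
for a in np.arange(-20,-5,1.):
    t=np.radians(a);R=np.array([[np.cos(t),-np.sin(t)],[np.sin(t),np.cos(t)]]);k=q@R
    lo,hi=np.percentile(k,[1,99],axis=0);print(a,(hi-lo).round(1),(R@((lo+hi)/2)).round(1))
m=(uv[:,0]>400)&(uv[:,0]<450)&(uv[:,1]>160)&(uv[:,1]<210)&(P[:,2]>.02)&(P[:,2]<.06)
print(cv2.minEnclosingCircle((P[m][:,:2]*1000).astype(np.float32)))
# side cam check
c=np.load("side0.npz");uv,P=cloud(c,c["d"])
m=(np.abs(P[:,0]-.617)<.06)&(np.abs(P[:,1]+.187)<.06)&(P[:,2]>.02)&(P[:,2]<.06)
print(cv2.minEnclosingCircle((P[m][:,:2]*1000).astype(np.float32)),m.sum())
m=(np.abs(P[:,0]-.547)<.1)&(np.abs(P[:,1]-.289)<.1)&(P[:,2]>.153)&(P[:,2]<.172)
print(cv2.minAreaRect((P[m][:,:2]*1000).astype(np.float32)),m.sum())
E
```

```text
shoe [[0.5479 0.2892 0.166 ]]
hub [[0.5081 0.2953 0.169 ]]
knob [[0.5951 0.2783 0.168 ]]
paddle [[0.5167 0.3376 0.193 ]]
lid [[ 0.6171 -0.1856  0.036 ]]
die [[ 0.6181 -0.1823  0.046 ]]
((548.427734375, 292.7668151855469), (41.93736267089844, 131.87335205078125), 78.75879669189453)
-20.0 [126.4  48.7] [547.9 290.2]
-19.0 [126.7  46.7] [547.7 290.2]
-18.0 [127.   44.9] [547.8 290.2]
-17.0 [127.2  43.1] [547.8 290.3]
-16.0 [127.4  41.4] [547.9 290.4]
-15.0 [127.5  40.3] [547.9 290.6]
-14.0 [127.5  39. ] [547.9 290.6]
-13.0 [127.8  38.3] [547.9 290.9]
-12.0 [127.8  37.5] [547.9 291.1]
-11.0 [127.8  36.7] [548.  291.2]
-10.0 [127.9  37.3] [548.  291.6]
-9.0 [127.9  38.5] [547.9 291.7]
-8.0 [127.9  39.7] [547.9 291.7]
-7.0 [127.8  41.2] [547.9 291.7]
-6.0 [127.5  42.6] [547.8 291.7]
((617.4171142578125, -186.95896911621094), 30.36650276184082)
((615.71826171875, -183.8126983642578), 30.822315216064453) 244
((549.920654296875, 307.6611022949219), (71.2243881225586, 132.13467407226562), 78.43599700927734) 963
```

Request:
drive_tool([
  {"dx": -0.35,"dz": -0.99,"grip": 0},
  {"dx": -0.35,"dz": -0.99,"grip": 0},
  {"dx": -0.35,"dz": -0.99,"grip": 0},
  {"dx": -0.35,"dz": -0.99,"grip": 0},
  {"dx": -0.35,"dz": -0.99,"grip": 0},
  {"dx": -0.35,"dz": -0.99,"grip": 0},
  {"dx": -0.35,"dz": -0.99,"grip": 0},
  {"dx": -0.35,"dz": -0.99,"grip": 0},
])

```text
schema error: expected keys dx, dy, dz, wx, wy, wz, grip
```

Request:
drive_tool([
  {"dx": -0.35,"dz": -0.99,"grip": 0},
  {"dx": -0.35,"dz": -0.99,"grip": 0},
  {"dx": -0.35,"dz": -0.99,"grip": 0},
  {"wy": -0.046,"grip": 0},
  {"grip": 0},
  {"grip": 0},
])

```text
schema error: expected keys dx, dy, dz, wx, wy, wz, grip
```

```bash
python3 - <<'E'
from h import *
from rig import bot,imaging
s=bot.read_state();print(s["time_s"],s["position"].round(4),s["tcp_rot"].round(3).tolist(),s["opening"],s["force"].round(2))
c=imaging.get_calibration("wrist");p,d=imaging.capture("wrist");np.savez("wrist1.npz",p=p,d=d,**c)
p2,_=imaging.capture("side")
o=np.vstack([p[::2,::2],cv2.resize(p2[210:330,190:350],(320,240))])[...,::-1]
cv2.imwrite("pics/w1.png",cv2.convertScaleAbs(cv2.resize(np.hstack([p[:,:,::-1]]),None,fx=1.2,fy=1.2),alpha=1.8))
print(c["world_to_cam"].round(3))
E
```

```text
0.1 [0.1663 0.6018 0.2436] [[0.266, -0.001, -0.964], [0.964, -0.002, 0.266], [-0.002, -1.0, 0.0]] 1.0008014584328313 [-0.2   0.08 -0.13]
[[ 0.267  0.964 -0.001 -0.623]
 [ 0.919 -0.254  0.3   -0.036]
 [ 0.289 -0.082 -0.954  0.391]
 [ 0.     0.     0.     1.   ]]
```

View pics/w1.png

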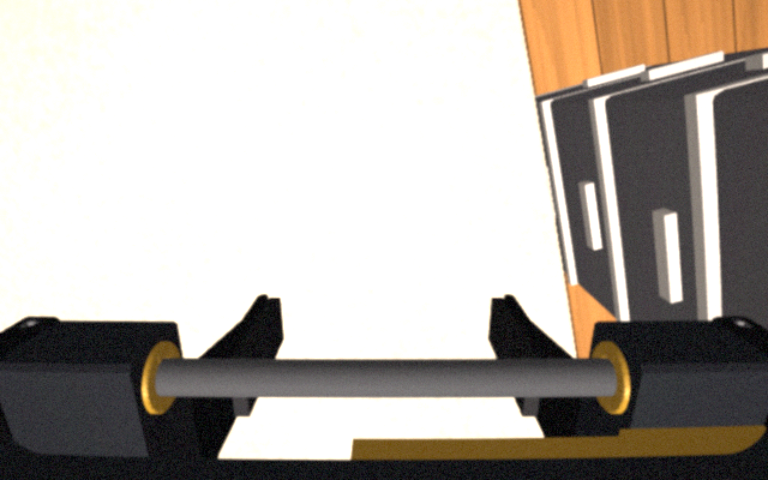

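Request:
drive_tool([
  {"dx": -0.35,"dy": 0,"dz": -0.99,"wx": 0,"wy": 0,"wz": 0,"grip": 0},
  {"dx": -0.35,"dy": 0,"dz": -0.99,"wx": 0,"wy": 0,"wz": 0,"grip": 0},
  {"dx": -0.35,"dy": 0,"dz": -0.99,"wx": 0,"wy": 0,"wz": 0,"grip": 0},
  {"dx": -0.35,"dy": 0,"dz": -0.99,"wx": 0,"wy": 0,"wz": 0,"grip": 0},
  {"dx": -0.35,"dy": 0,"dz": -0.99,"wx": 0,"wy": 0,"wz": 0,"grip": 0},
  {"dx": -0.35,"dy": 0,"dz": -0.99,"wx": 0,"wy": 0,"wz": 0,"grip": 0},
  {"dx": -0.35,"dy": 0,"dz": -0.99,"wx": 0,"wy": 0,"wz": 0,"grip": 0},
  {"dx": -0.35,"dy": 0,"dz": -0.99,"wx": 0,"wy": 0,"wz": 0,"grip": 0},
])

```text
time_s: 1.2
position: [0.443, 0.4091, 0.2444]
tcp_rot: [[0.267, -0.0, -0.964], [0.964, -0.0, 0.267], [-0.0, -1.0, 0.0]]
force: [0.7, -0.4, 1.3]
opening: 0.173
```

Request:
drive_tool([
  {"dx": -0.35,"dy": 0,"dz": -0.99,"wx": 0,"wy": 0,"wz": 0,"grip": 0},
  {"dx": -0.35,"dy": 0,"dz": -0.99,"wx": 0,"wy": 0,"wz": 0,"grip": 0},
  {"dx": -0.35,"dy": 0,"dz": -0.99,"wx": 0,"wy": 0,"wz": 0,"grip": 0},
  {"dx": 0,"dy": 0,"dz": 0,"wx": 0,"wy": -0.046,"wz": 0,"grip": 0},
  {"dx": 0,"dy": 0,"dz": 0,"wx": 0,"wy": 0,"wz": 0,"grip": 0},
  {"dx": 0,"dy": 0,"dz": 0,"wx": 0,"wy": 0,"wz": 0,"grip": 0},
])

```text
time_s: 1.95
position: [0.5448, 0.3381, 0.2444]
tcp_rot: [[0.197, -0.001, -0.98], [0.98, -0.0, 0.197], [-0.0, -1.0, 0.001]]
force: [-0.3, 0.1, -0.2]
opening: 0.005
```

```bash
python3 - <<'E'
from h import *
from rig import bot,imaging
s=bot.read_state();print(s["time_s"],s["position"].round(4),s["tcp_rot"].round(3).tolist(),s["opening"],s["force"].round(2))
c=imaging.get_calibration("wrist");p,d=imaging.capture("wrist");np.savez("wrist1.npz",p=p,d=d,**c)
cv2.imwrite("pics/w2.png",cv2.resize(p[:,:,::-1],None,fx=1.2,fy=1.2))
E
```

```text
1.95 [0.5448 0.3381 0.2444] [[0.197, -0.001, -0.98], [0.98, -0.0, 0.197], [-0.0, -1.0, 0.001]] 0.004882290724930943 [-0.34  0.08 -0.23]
```

View pics/w2.png

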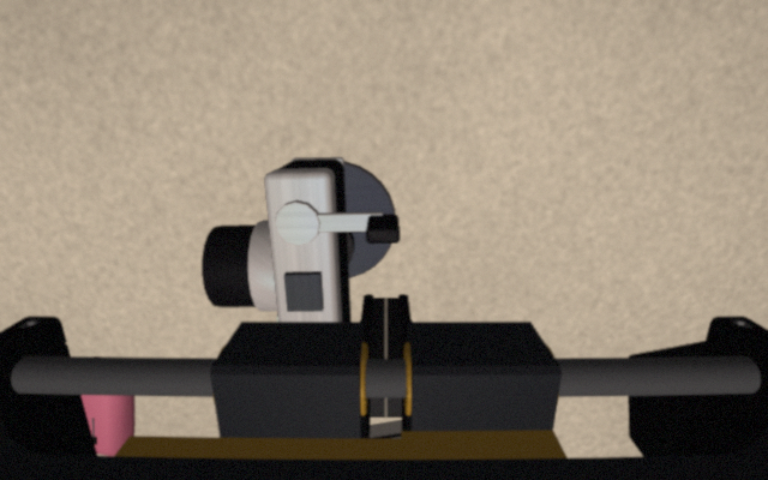

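```bash
python3 - <<'E'
from h import *
c=np.load("wrist1.npz")
k=lambda x,y:(x/1.2-.4,y/1.2-.4)
for n,q,z in(("paddle",k(382,222),.193),("hub",k(298,222),.169),("shoe",k(304,292),.166)):print(n,pix2w(c,[q],z).round(4))
uv,P=cloud(c,c["d"]);m=(P[:,2]>.18)&(P[:,2]<.2)&(P[:,0]<.535)&(P[:,0]>.48)
print(m.sum(),P[m].mean(0),P[m].min(0),P[m].max(0), cv2.minAreaRect((P[m][:,:2]*1000).astype(np.float32)))
E
```

```text
paddle [[0.5107 0.3425 0.193 ]]
hub [[0.5081 0.2987 0.169 ]]
shoe [[0.5477 0.2909 0.166 ]]
494 [0.51666539 0.34180545 0.18973017] [0.51275879 0.33329325 0.18025091] [0.52250175 0.34976335 0.19296002] ((517.5877685546875, 341.58502197265625), (15.914361000061035, 7.946621417999268), 79.3782958984375)
```

Request:
drive_tool([
  {"dx": 0,"dy": 0.57,"dz": 0,"wx": 0,"wy": 0,"wz": 0,"grip": 0},
  {"dx": 0,"dy": 0.57,"dz": 0,"wx": 0,"wy": 0,"wz": 0,"grip": 0},
  {"dx": 0,"dy": 0,"dz": 0,"wx": 0,"wy": 0,"wz": 0,"grip": 0},
])

```text
time_s: 2.38
position: [0.5435, 0.3378, 0.1972]
tcp_rot: [[0.196, -0.004, -0.981], [0.981, -0.002, 0.196], [-0.003, -1.0, 0.004]]
force: [0.0, 0.6, 0.0]
opening: 0.006
```

Request:
drive_tool([
  {"dx": 0,"dy": 0,"dz": 0.32,"wx": 0,"wy": 0,"wz": 0,"grip": 0},
  {"dx": 0.039,"dy": 0,"dz": 0.19,"wx": 0,"wy": -0.102,"wz": 0,"grip": 0},
  {"dx": 0.039,"dy": 0,"dz": 0.19,"wx": 0,"wy": -0.102,"wz": 0,"grip": 0},
  {"dx": 0.039,"dy": 0,"dz": 0.19,"wx": 0,"wy": -0.102,"wz": 0,"grip": 0},
  {"dx": 0.039,"dy": 0,"dz": 0.19,"wx": 0,"wy": -0.102,"wz": 0,"grip": 0},
  {"dx": 0,"dy": 0,"dz": 0,"wx": 0,"wy": 0,"wz": 0,"grip": 0},
])

```text
time_s: 3.12
position: [0.5028, 0.3463, 0.2006]
tcp_rot: [[-0.428, 0.004, -0.904], [0.904, 0.002, -0.428], [0.0, -1.0, -0.004]]
force: [1.3, 1.5, -0.1]
opening: 0.008
```

```bash
cat > st.py <<'E'
from h import *
from rig import bot
s=bot.read_state();R=s["tcp_rot"];p=s["position"]
th=np.degrees(np.arctan2(-R[0,0],R[1,0]))+11
v=R.T@(p-np.array([.509,.2975,p[2]]))
print(s["time_s"],p.round(4),"lever angle rad by tool",np.radians(th).round(3),"r,t",v[[0,2]].round(4),"F tool",(R.T@s["force"]).round(2))
E
python3 st.py
```

```text
3.125 [0.5028 0.3463 0.2006] lever angle rad by tool 0.634 r,t [ 0.0467 -0.0153] F tool [ 0.77  0.11 -1.78]
```

Request:
drive_tool([
  {"dx": 0.039,"dy": 0.02,"dz": 0.19,"wx": 0,"wy": -0.102,"wz": 0,"grip": 0},
  {"dx": 0.039,"dy": 0,"dz": 0.19,"wx": 0,"wy": -0.102,"wz": 0,"grip": 0},
  {"dx": 0.039,"dy": 0,"dz": 0.19,"wx": 0,"wy": -0.102,"wz": 0,"grip": 0},
  {"dx": 0.01,"dy": 0,"dz": 0.05,"wx": 0,"wy": -0.025,"wz": 0,"grip": 0},
  {"dx": 0,"dy": 0,"dz": 0.03,"wx": 0,"wy": 0,"wz": 0,"grip": 0},
  {"dx": 0,"dy": 0,"dz": 0,"wx": 0,"wy": 0,"wz": 0,"grip": 0},
])

```text
time_s: 3.88
position: [0.4803, 0.3359, 0.1996]
tcp_rot: [[-0.819, 0.004, -0.574], [0.574, 0.005, -0.819], [-0.0, -1.0, -0.006]]
force: [0.6, 6.4, 2.8]
opening: 0.006
```

```bash
python3 st.py
```

```text
3.875 [0.4803 0.3359 0.1996] lever angle rad by tool 1.152 r,t [ 0.0456 -0.015 ] F tool [ 3.16 -2.78 -5.56]
```

Request:
drive_tool([
  {"dx": 0,"dy": 0,"dz": 0.08,"wx": 0,"wy": 0,"wz": 0,"grip": 0},
  {"dx": 0,"dy": 0,"dz": 0,"wx": 0,"wy": 0,"wz": 0,"grip": 0},
  {"dx": 0,"dy": 0,"dz": 0,"wx": 0,"wy": 0,"wz": 0,"grip": 0},
])

```text
time_s: 4.25
position: [0.48, 0.3354, 0.1999]
tcp_rot: [[-0.819, 0.008, -0.574], [0.574, 0.009, -0.819], [-0.001, -1.0, -0.012]]
force: [3.4, 10.6, -0.7]
opening: 0.003
```

```bash
python3 st.py; python3 - <<'E'
from h import *
from rig import imaging
c=imaging.get_calibration("top");p,d=imaging.capture("top")
uv,P=cloud(c,d)
cw=imaging.get_calibration("wrist");p,d=imaging.capture("wrist")
cv2.imwrite("pics/w3.png",p[:,:,::-1])
uv,P=cloud(cw,d);m=(P[:,2]>.182)&(P[:,2]<.2)&(np.hypot(P[:,0]-.509,P[:,1]-.2975)<.06)
if m.sum()>3: print(m.sum(),P[m].mean(0),cv2.minAreaRect((P[m][:,:2]*1000).astype(np.float32)))
E
```

```text
4.25 [0.48   0.3354 0.1999] lever angle rad by tool 1.151 r,t [ 0.0455 -0.0144] F tool [  3.27   0.86 -10.6 ]
1353 [0.47282396 0.32372962 0.1916059 ] ((473.64251708984375, 327.69451904296875), (25.191194534301758, 18.083707809448242), 85.2643051147461)
```

View pics/w3.png

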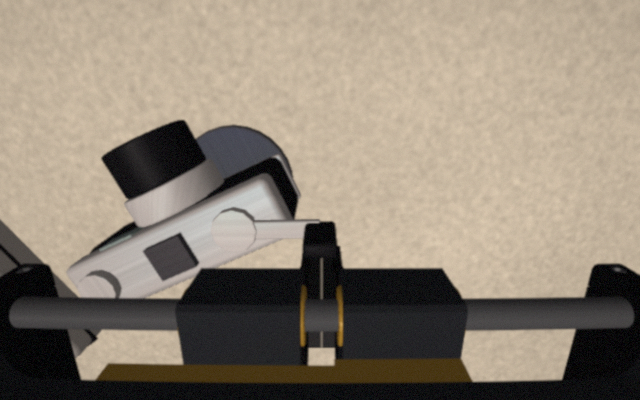

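Request:
drive_tool([
  {"dx": 0,"dy": -1,"dz": 0,"wx": 0,"wy": 0,"wz": 0,"grip": 0},
  {"dx": 0,"dy": -1,"dz": 0,"wx": 0,"wy": 0,"wz": 0,"grip": 0},
  {"dx": 0,"dy": 0,"dz": -0.1,"wx": 0,"wy": 0.102,"wz": 0,"grip": 0},
  {"dx": 0,"dy": 0,"dz": 0,"wx": 0,"wy": 0.102,"wz": 0,"grip": 0},
  {"dx": 0,"dy": 0,"dz": 0,"wx": 0,"wy": 0.102,"wz": 0,"grip": 0},
  {"dx": 0,"dy": 0,"dz": 0,"wx": 0,"wy": 0.102,"wz": 0,"grip": 0},
  {"dx": 0,"dy": 0,"dz": 0,"wx": 0,"wy": 0.102,"wz": 0,"grip": 40},
  {"dx": 0,"dy": 0,"dz": 0,"wx": 0,"wy": 0.102,"wz": 0,"grip": 87},
])

```text
time_s: 5.35
position: [0.4791, 0.334, 0.2783]
tcp_rot: [[0.006, -0.001, -1.0], [1.0, -0.001, 0.006], [-0.001, -1.0, 0.001]]
force: [0.1, -0.0, 0.2]
opening: 0.152
```

```bash
python3 st.py; python3 - <<'E'
from h import *
from rig import imaging,bot
print(bot.read_state()["tcp_rot"].round(3).tolist(),bot.read_state()["joint_positions"].round(1))
for n in("wrist","top","side"):
    c=imaging.get_calibration(n);p,d=imaging.capture(n);cv2.imwrite(f"pics/r_{n}.png",p[:,:,::-1])
    uv,P=cloud(c,d);m=(P[:,2]>.178)&(P[:,2]<.197)&(np.hypot(P[:,0]-.509,P[:,1]-.2975)<.06)
    print(n,m.sum(), m.sum()>3 and (P[m].mean(0).round(4),cv2.minAreaRect((P[m][:,:2]*1000).astype(np.float32))))
E
```

```text
5.35 [0.4791 0.334  0.2783] lever angle rad by tool 0.186 r,t [0.0363 0.0301] F tool [-0.05 -0.15 -0.07]
[[0.006, -0.001, -1.0], [1.0, -0.001, 0.006], [-0.001, -1.0, 0.001]] [ 23.9  25.   85.8  -0.   69.3 -65.7]
wrist 216 (array([0.5154, 0.338 , 0.1882]), ((517.00390625, 338.0791320800781), (8.923425674438477, 8.709969520568848), 82.91545867919922))
top 0 False
side 10 (array([0.5131, 0.3384, 0.1904]), ((513.6253051757812, 337.75494384765625), (4.073115348815918, 5.506999969482422), 7.49846076965332))
```

Request:
drive_tool([
  {"dx": -1,"dy": 0,"dz": -0.265,"wx": 0,"wy": 0,"wz": 0,"grip": 87},
  {"dx": -1,"dy": 0,"dz": -0.265,"wx": 0,"wy": 0,"wz": 0,"grip": 87},
  {"dx": -1,"dy": 0,"dz": -0.265,"wx": 0,"wy": 0,"wz": 0,"grip": 87},
  {"dx": -1,"dy": 0,"dz": -0.265,"wx": 0,"wy": 0,"wz": 0,"grip": 87},
  {"dx": -1,"dy": 0,"dz": -0.265,"wx": 0,"wy": 0,"wz": 0,"grip": 87},
  {"dx": -1,"dy": 0,"dz": -0.265,"wx": 0,"wy": 0,"wz": 0,"grip": 87},
  {"dx": -1,"dy": 0,"dz": -0.265,"wx": 0,"wy": 0,"wz": 0,"grip": 87},
  {"dx": -1,"dy": 0,"dz": -0.265,"wx": 0,"wy": 0,"wz": 0,"grip": 87},
])

```text
time_s: 6.5
position: [0.565, 0.0133, 0.2783]
tcp_rot: [[-0.003, -0.0, -1.0], [1.0, -0.0, -0.003], [-0.0, -1.0, 0.0]]
force: [-0.2, 1.4, -0.3]
opening: 0.995
```

Request:
drive_tool([
  {"dx": -1,"dy": 0,"dz": -0.265,"wx": 0,"wy": 0,"wz": 0,"grip": 87},
  {"dx": -1,"dy": 0,"dz": -0.265,"wx": 0,"wy": 0,"wz": 0,"grip": 87},
  {"dx": -1,"dy": 0,"dz": -0.265,"wx": 0,"wy": 0,"wz": 0,"grip": 87},
  {"dx": -1,"dy": 0,"dz": -0.265,"wx": 0,"wy": 0,"wz": 0,"grip": 87},
  {"dx": -1,"dy": 0,"dz": -0.265,"wx": 0,"wy": 0,"wz": 0,"grip": 87},
  {"dx": 0,"dy": 0,"dz": 0,"wx": 0,"wy": 0,"wz": 0,"grip": 87},
  {"dx": 0,"dy": 0,"dz": 0,"wx": 0,"wy": 0,"wz": 0,"grip": 87},
])

```text
time_s: 7.38
position: [0.6179, -0.1847, 0.2778]
tcp_rot: [[-0.002, -0.001, -1.0], [1.0, 0.001, -0.002], [0.001, -1.0, 0.001]]
force: [-0.5, -0.3, -0.7]
opening: 0.999
```

```bash
python3 - <<'E'
from h import *
from rig import imaging,bot
s=bot.read_state();print(s["position"].round(4),s["tcp_rot"].round(3).tolist())
for n in("wrist","top"):
    c=imaging.get_calibration(n);p,d=imaging.capture(n);cv2.imwrite(f"pics/l_{n}.png",p[:,:,::-1])
    uv,P=cloud(c,d)
    for z0,z1 in((.026,.042),(.042,.052)):
        m=(P[:,2]>z0)&(P[:,2]<z1)&(np.hypot(P[:,0]-.617,P[:,1]+.186)<.045)
        if m.sum()>3: print(n,m.sum(),P[m].mean(0).round(4),cv2.minEnclosingCircle((P[m][:,:2]*1000).astype(np.float32)))
    c0=np.load("top0.npz")
    if n=="top":
        for nm,b in(("cam",(185,165,260,255)),("pad",(170,215,193,235))):
            pass
        o=np.hstack([p[210:240,160:220],c0["p"][210:240,160:220]])[...,::-1]
        print("lever diff",np.abs(p[215:235,170:215].astype(int)-c0["p"][215:235,170:215]).mean())
E
```

```text
[ 0.6179 -0.1847  0.2778] [[-0.002, -0.001, -1.0], [1.0, 0.001, -0.002], [0.001, -1.0, 0.001]]
wrist 2107 [ 0.618  -0.1875  0.0303] ((618.5046997070312, -187.14976501464844), 29.938283920288086)
wrist 221 [ 0.62   -0.1835  0.0445] ((619.6798706054688, -183.61769104003906), 10.444184303283691)
top 134 [ 0.6059 -0.1737  0.0307] ((609.565673828125, -175.58349609375), 21.66227912902832)
top 24 [ 0.6152 -0.1826  0.0453] ((616.5531005859375, -182.89810180664062), 9.224041938781738)
lever diff 29.647407407407407
```

View pics/l_wrist.png

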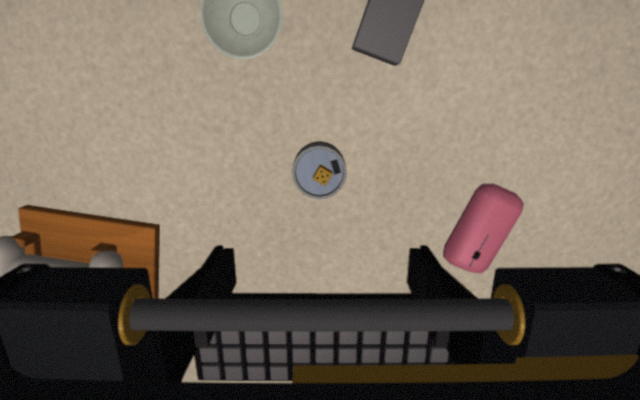

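Request:
drive_tool([
  {"dx": -0.06,"dy": 1,"dz": 0,"wx": 0,"wy": 0,"wz": 0,"grip": 87},
  {"dx": 0,"dy": 1,"dz": 0,"wx": 0,"wy": 0,"wz": 0,"grip": 87},
  {"dx": 0,"dy": 1,"dz": 0,"wx": 0,"wy": 0,"wz": 0,"grip": 87},
  {"dx": 0,"dy": 1,"dz": 0,"wx": 0,"wy": 0,"wz": 0,"grip": 87},
  {"dx": 0,"dy": 0.8,"dz": 0,"wx": 0,"wy": 0,"wz": 0,"grip": 87},
  {"dx": 0,"dy": 0,"dz": 0,"wx": 0,"wy": 0,"wz": 0,"grip": 87},
  {"dx": 0,"dy": 0,"dz": 0,"wx": 0,"wy": 0,"wz": 0,"grip": 87},
])

```text
time_s: 8.35
position: [0.6193, -0.1873, 0.0875]
tcp_rot: [[-0.003, 0.002, -1.0], [1.0, -0.001, -0.003], [-0.001, -1.0, -0.002]]
force: [0.5, -0.6, 0.4]
opening: 1.0
```

```bash
python3 - <<'E'
from h import *
from rig import imaging,bot
s=bot.read_state();print(s["position"].round(4),s["tcp_rot"].round(3).tolist(),s["force"])
for n in("wrist","top"):
    c=imaging.get_calibration(n);p,d=imaging.capture(n);cv2.imwrite(f"pics/m_{n}.png",p[:,:,::-1])
    uv,P=cloud(c,d)
    for z0,z1 in((.026,.042),(.042,.052)):
        m=(P[:,2]>z0)&(P[:,2]<z1)&(np.hypot(P[:,0]-.617,P[:,1]+.186)<.034)
        if n=="wrist" and m.sum()>3: print(n,m.sum(),P[m].mean(0).round(4),cv2.minEnclosingCircle((P[m][:,:2]*1000).astype(np.float32)))
p0=np.load("top0.npz")["p"]
cv2.imwrite("pics/cmp.png",cv2.resize(np.hstack([p0[165:260,160:265],p[165:260,160:265]])[...,::-1],None,fx=3.5,fy=3.5))
E
```

```text
[ 0.6193 -0.1873  0.0875] [[-0.003, 0.002, -1.0], [1.0, -0.001, -0.003], [-0.001, -1.0, -0.002]] [ 0.5375193  -0.61728367  0.42597048]
wrist 7056 [ 0.6176 -0.1879  0.0305] ((618.8538818359375, -187.6536865234375), 30.11273193359375)
wrist 788 [ 0.6199 -0.1839  0.0445] ((620.6465454101562, -183.90386962890625), 10.863774299621582)
```

View pics/cmp.png

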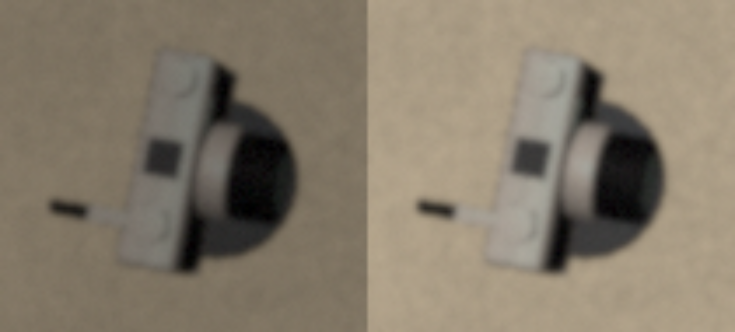

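Request:
drive_tool([
  {"dx": -0.01,"dy": 0.6,"dz": 0.02,"wx": 0,"wy": 0,"wz": 0,"grip": 87},
  {"dx": 0,"dy": 0.5,"dz": 0,"wx": 0,"wy": 0,"wz": 0,"grip": 87},
  {"dx": 0,"dy": 0.38,"dz": 0,"wx": 0,"wy": 0,"wz": 0,"grip": 87},
  {"dx": 0,"dy": 0,"dz": 0,"wx": 0,"wy": 0,"wz": 0,"grip": 80},
  {"dx": 0,"dy": 0,"dz": 0,"wx": 0,"wy": 0,"wz": 0,"grip": 72},
  {"dx": 0,"dy": 0,"dz": 0,"wx": 0,"wy": 0,"wz": 0,"grip": 66},
  {"dx": 0,"dy": 0,"dz": 0,"wx": 0,"wy": 0,"wz": 0,"grip": 63},
  {"dx": 0,"dy": 0,"dz": 0,"wx": 0,"wy": 0,"wz": 0,"grip": 62},
])

```text
time_s: 9.45
position: [0.6179, -0.1881, 0.0273]
tcp_rot: [[-0.002, 0.001, -1.0], [1.0, -0.0, -0.002], [-0.0, -1.0, -0.001]]
force: [0.0, 0.6, -0.7]
opening: 0.72
```

Request:
drive_tool([
  {"dx": 0,"dy": 0,"dz": 0,"wx": 0,"wy": 0,"wz": 0,"grip": 61},
  {"dx": 0,"dy": 0,"dz": 0,"wx": 0,"wy": 0,"wz": 0,"grip": 60},
  {"dx": 0,"dy": 0,"dz": 0,"wx": 0,"wy": 0,"wz": 0,"grip": 58},
  {"dx": 0,"dy": 0,"dz": 0,"wx": 0,"wy": 0,"wz": 0,"grip": 50},
  {"dx": 0,"dy": 0,"dz": 0,"wx": 0,"wy": 0,"wz": 0,"grip": 40},
  {"dx": 0,"dy": 0,"dz": 0,"wx": 0,"wy": 0,"wz": 0,"grip": 40},
])

```text
time_s: 10.2
position: [0.6176, -0.1878, 0.027]
tcp_rot: [[-0.002, -0.0, -1.0], [1.0, 0.0, -0.002], [0.0, -1.0, 0.0]]
force: [-0.4, 1.7, 2.4]
opening: 0.683
```

Request:
drive_tool([
  {"dx": 0,"dy": -0.05,"dz": 0,"wx": 0,"wy": 0,"wz": 0,"grip": 40},
  {"dx": 0,"dy": -0.1,"dz": 0,"wx": 0,"wy": 0,"wz": 0,"grip": 40},
  {"dx": 0,"dy": -0.2,"dz": 0,"wx": 0,"wy": 0,"wz": 0,"grip": 40},
  {"dx": 0,"dy": -0.3,"dz": 0,"wx": 0,"wy": 0,"wz": 0,"grip": 40},
  {"dx": 0,"dy": -0.3,"dz": 0,"wx": 0,"wy": 0,"wz": 0,"grip": 40},
  {"dx": 0,"dy": -0.2,"dz": 0,"wx": 0,"wy": 0,"wz": 0,"grip": 40},
  {"dx": 0,"dy": -0.1,"dz": 0,"wx": 0,"wy": 0,"wz": 0,"grip": 40},
  {"dx": 0,"dy": 0,"dz": 0,"wx": 0,"wy": 0,"wz": 0,"grip": 40},
])

```text
time_s: 11.2
position: [0.6178, -0.1881, 0.0773]
tcp_rot: [[-0.002, 0.0, -1.0], [1.0, -0.0, -0.002], [-0.0, -1.0, -0.0]]
force: [0.3, -0.1, -1.0]
opening: 0.681
```

```bash
cat > chk.py <<'E'
import sys
from h import *
from rig import imaging,bot
s=bot.read_state();t=s["position"];print(s["time_s"],t.round(4),s["tcp_rot"].round(3).tolist(),s["opening"])
c=imaging.get_calibration("wrist");p,d=imaging.capture("wrist");cv2.imwrite(f"pics/{sys.argv[1]}.png",p[:,:,::-1])
uv,P=cloud(c,d);Q=P-t
for z0,z1 in((-.003,.012),(.013,.023)):
    m=(Q[:,2]>z0)&(Q[:,2]<z1)&(np.hypot(Q[:,0],Q[:,1])<.029)
    q=P[m];print(m.sum(),q.mean(0).round(4),cv2.minAreaRect((q[:,:2]*1000).astype(np.float32)))
    A=np.c_[q[:,:2]-q[:,:2].mean(0),np.ones(len(q))]
    print("plane slopes",np.linalg.lstsq(A,q[:,2],rcond=None)[0].round(4))
E
python3 chk.py lift
```

```text
11.2 [ 0.6178 -0.1881  0.0773] [[-0.002, 0.0, -1.0], [1.0, -0.0, -0.002], [-0.0, -1.0, -0.0]] 0.6808421091160055
9265 [ 0.6124 -0.1883  0.0806] ((617.6719970703125, -188.90713500976562), (56.19607925415039, 57.523170471191406), 74.2662124633789)
plane slopes [0.0088 0.0164 0.0806]
248 [ 0.6206 -0.1851  0.0938] ((620.1522827148438, -184.90203857421875), (10.00859260559082, 20.91046142578125), 88.34528350830078)
plane slopes [ 0.1473 -0.0674  0.0938]
```

View pics/lift.png

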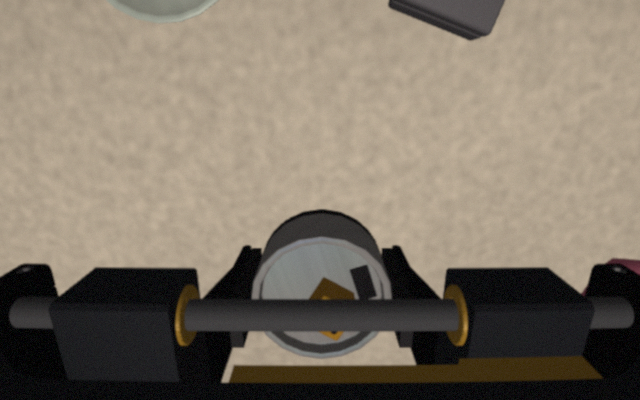

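Request:
drive_tool([
  {"dx": 0.09,"dy": -0.02,"dz": 0.05,"wx": 0,"wy": 0,"wz": 0,"grip": 40},
  {"dx": 0.18,"dy": -0.04,"dz": 0.1,"wx": 0,"wy": 0,"wz": 0,"grip": 40},
  {"dx": 0.27,"dy": -0.065,"dz": 0.15,"wx": 0,"wy": 0,"wz": 0,"grip": 40},
  {"dx": 0.36,"dy": -0.09,"dz": 0.2,"wx": 0,"wy": 0,"wz": 0,"grip": 40},
  {"dx": 0.455,"dy": -0.108,"dz": 0.25,"wx": 0,"wy": 0,"wz": 0,"grip": 40},
  {"dx": 0.455,"dy": -0.108,"dz": 0.25,"wx": 0,"wy": 0,"wz": 0,"grip": 40},
  {"dx": 0.455,"dy": -0.108,"dz": 0.25,"wx": 0,"wy": 0,"wz": 0,"grip": 40},
  {"dx": 0.455,"dy": -0.108,"dz": 0.25,"wx": 0,"wy": 0,"wz": 0,"grip": 40},
])

```text
time_s: 12.25
position: [0.5567, -0.0779, 0.1033]
tcp_rot: [[-0.002, 0.0, -1.0], [1.0, -0.0, -0.002], [-0.0, -1.0, -0.0]]
force: [0.6, -0.5, -1.3]
opening: 0.68
```

Request:
drive_tool([
  {"dx": 0.455,"dy": -0.108,"dz": 0.25,"wx": 0,"wy": 0,"wz": 0,"grip": 40},
  {"dx": 0.455,"dy": -0.108,"dz": 0.25,"wx": 0,"wy": 0,"wz": 0,"grip": 40},
  {"dx": 0.455,"dy": -0.108,"dz": 0.25,"wx": 0,"wy": 0,"wz": 0,"grip": 40},
  {"dx": 0.455,"dy": -0.108,"dz": 0.25,"wx": 0,"wy": 0,"wz": 0,"grip": 40},
  {"dx": 0.36,"dy": -0.09,"dz": 0.2,"wx": 0,"wy": 0,"wz": 0,"grip": 40},
  {"dx": 0.27,"dy": -0.065,"dz": 0.15,"wx": 0,"wy": 0,"wz": 0,"grip": 40},
  {"dx": 0.18,"dy": -0.04,"dz": 0.1,"wx": 0,"wy": 0,"wz": 0,"grip": 40},
  {"dx": 0.09,"dy": -0.02,"dz": 0.05,"wx": 0,"wy": 0,"wz": 0,"grip": 40},
])

```text
time_s: 13.25
position: [0.4972, 0.0296, 0.1288]
tcp_rot: [[-0.002, 0.0, -1.0], [1.0, -0.0, -0.002], [-0.0, -1.0, -0.0]]
force: [0.9, 0.3, -1.6]
opening: 0.684
```

Request:
drive_tool([
  {"dx": 0,"dy": 0,"dz": 0,"wx": 0,"wy": 0,"wz": 0,"grip": 40},
  {"dx": 0,"dy": 0,"dz": 0,"wx": 0,"wy": 0,"wz": 0,"grip": 40},
  {"dx": 0,"dy": 0,"dz": 0,"wx": 0,"wy": 0,"wz": 0,"grip": 40},
])

```text
time_s: 13.62
position: [0.4975, 0.029, 0.1286]
tcp_rot: [[-0.001, 0.0, -1.0], [1.0, -0.0, -0.001], [-0.0, -1.0, -0.0]]
force: [-0.2, 0.2, -0.8]
opening: 0.684
```

```bash
python3 chk.py hold; python3 - <<'E'
from h import *
from rig import imaging
for n in("top","side"):
    c=imaging.get_calibration(n);p,d=imaging.capture(n);cv2.imwrite(f"pics/h_{n}.png",p[:,:,::-1])
    uv,P=cloud(c,d)
    for nm,x,y,z0,z1,r in(("dish",.459,-.265,.015,.04,.06),("case",.458,-.115,.015,.04,.06),("mouse",.689,.009,.01,.05,.08)):
        m=(P[:,2]>z0)&(P[:,2]<z1)&(np.hypot(P[:,0]-x,P[:,1]-y)<r)
        if m.sum()>5:print(n,nm,m.sum(),np.round(cv2.minAreaRect((P[m][:,:2]*1000).astype(np.float32))[0],1))
w=cv2.imread("pics/hold.png");s=cv2.imread("pics/h_side.png")[200:330,230:400]
cv2.imwrite("pics/fin.png",np.hstack([w[150:380,190:450],cv2.resize(s,(301,230))]).repeat(1,0))
E
```

```text
13.625 [0.4975 0.029  0.1286] [[-0.001, 0.0, -1.0], [1.0, -0.0, -0.001], [-0.0, -1.0, -0.0]] 0.6838497216915055
9257 [0.4922 0.0288 0.132 ] ((497.3074645996094, 28.15387725830078), (56.276641845703125, 57.80109405517578), 74.04708862304688)
plane slopes [0.0077 0.0177 0.132 ]
255 [0.5004 0.0319 0.1451] ((500.2829284667969, 32.16649627685547), (21.216007232666016, 10.468626976013184), 0.006977935787290335)
plane slopes [ 0.1487 -0.0533  0.1451]
top dish 433 [ 458.8 -264.1]
top case 793 [ 457.7 -114.6]
top mouse 1101 [689.7   9.3]
side dish 203 [ 458.9 -263.7]
side case 403 [ 457.3 -113.6]
side mouse 578 [688.6  13.4]
```

View pics/fin.png

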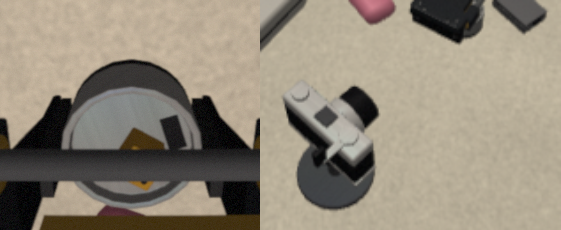

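```bash
python3 -c "
from rig import workorder
print(workorder.hand_in())"
```

```text
the job is handed in; nothing more can be done
None
```

The job is done and handed in at about 13.8 s on the robot clock; no verdict was reported.

- **Advance lever:** I pushed the paddle to 1.15 rad with closed fingers. There the force rose from about 6 N to 11 N with no further motion, so it was at the hard stop. I then lifted the fingers clear. The overhead picture afterwards shows the lever back at its rest position.
- **Lid and die:** I gripped the lid across its sides, lifted it and carried it level. It is now held with its middle at about (0.497, 0.029, 0.120) m. That is about 20 cm from the front of the lens, on its axis and at lens height, going by my camera-pose estimate (good to a few millimetres). The last wrist picture shows the die still in the recess. The tool axis is vertical, and the lid's fitted slope of about 1° is unchanged since the lift.
- **Other things on the desk:** The overhead view puts the dish, case and mouse within 0.5 mm of where they started. The side view has the mouse about 4 mm off in y, but it sees only part of it and I took no side-view reading before the moves. I put that down to the partial view.
- **Not a clean check:** A crude pixel comparison of the lever area reported a difference. The two pictures side by side showed it was only a change in image brightness.

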